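Screw home the boiler cap of the espresso machine

TASK

The black boiler cap on top of the espresso machine has only been set on its neck, and its lugs are riding on top of the thread. Without lifting it off the neck, turn it back (anticlockwise seen from above) until it drops into the thread, then screw it forward (clockwise) until it is fully home, and let go. Do not force it forward before it has dropped in, and leave the two cups on top of the machine standing where they are.

Things in the scene. Friction and masses are not known exactly. Their poses are not given: they have to be found in the camera images.
- cap_center (a point): Centre of the loose black boiler cap (about 120 g), on its axis (z up), half-way up: 19 mm below its flat top, 19 mm above its lower edge. Upper 21 mm: fluted round grip, 58 mm across, to be gripped at any angle; below it a 57 mm skirt over the neck. Centre above the neck's rim: 15 mm riding on the thread (start), 7 mm dropped in, 3 mm fully home.
- cap_mark (a point): Point on the cap 26 mm out from its axis along its own +x, level with its centre, over one of the three lugs inside the skirt (120 degrees apart; three raised ridges on the top lie over them, a steel stud is in the middle, all under 4 mm high). At the start it is 26 to 69 degrees clockwise (from above) of gap_a.
- neck_rim (a point): Centre of the rim of the fixed aluminium boiler neck on the machine's top; z up its axis, x to the machine's rear. Neck 40 mm across, 49 mm over the thread; rim 26 mm above the deck, 22 mm above a 76 mm collar. Quick three-start thread: flat-topped ribs with three entry gaps. The cap has 1 mm play, turns lightly (friction only), stays where left.
- gap_a (a point): Middle of one entry gap in the thread, 22 mm from the neck's axis along the neck's +x, 2 mm below the rim; a small steel stud on the collar shows it. With a lug within 10 degrees of each gap the cap drops 8 mm by its own weight when not held tight, or with a light push. Once dropped it cannot turn back more than 12 degrees past the gap's middle.
- gap_b (a point): The next entry gap, 120 degrees anticlockwise of gap_a, as seen from above. From any gap the dropped cap screws clockwise: it sinks 4 mm between 12 and 72 degrees past the gap's middle, then runs level and meets a stop at about 92 degrees.
- gap_c (a point): The third entry gap, 120 degrees clockwise of gap_a, as seen from above.
- machine: The espresso machine, fixed on the worktop: 240 mm deep (x), 190 mm wide (y), steel top deck 238 mm above the worktop; origin at the centre of its underside, front (filter-holder handle) to -x. The boiler neck stands 30 mm in front of this origin. A low rail (250 mm above the worktop) runs round the rear of the deck.
- cup_a: White espresso cup standing on the rear of the machine's top deck, 60 mm across, 52 mm high; origin at the centre of its underside. Not to be disturbed.
- cup_b: The second such cup, beside the first. Not to be disturbed.
There are look-alikes about, which are no part of the job. What is meant by the part that bears cap_center is not blue, brown or yellow, and is the larger of those in its own colour.

How it is judged:
By the outcome, as a careful person would: the job done as asked, in the order asked, and still so for the second after the job is handed in, with the robot touching nothing.
It also fails if it takes over 45 s, if anything falls off the work surface, if the arm or the gripper's body presses on something with over 40 N, if the wrist force passes 120 N, or if a joint passes its speed limit or range.

ROBOT

A 7-joint arm with a two-finger parallel gripper is mounted at the origin on the work surface. World frame = base frame: x ahead of the robot, y to its left, z up, the work surface at z = 0. Lengths are in m, angles in rad, forces in N, time in s.
With the tool pointing down it reaches from about 0.4 to 0.85 m from the base axis. Payload 10.4 kg.
Tool frame: the origin (TCP) lies on the centre line of the jaws, within the pads' length; the fingertips stand 17 mm ahead of it and the grasp point (between the pads) lies 2 mm behind it; z points along the fingers, y is the line along which they close (so a half turn about z gives the same grasp; the last joint's range is limited). The gripper opens to 85 mm and grips with 20 to 120 N. Pads are 22 mm wide; open, the fingers measure 114 mm over their backs; the gripper's body (76 mm by 85 mm) begins 54 mm behind the grasp point. The pads swing forward as they close: fully open they stand 13 mm farther back than shut.
Start: joints at [-1.211, 0.332, -0.065, 1.46, 0.022, 1.35, -0.088], TCP at [0.233, 0.58, 0.248] pointing down, gripper open.
Joint ranges: [-2.6, 2.6], [-0.5, 2.12], [-1.47, 1.34], [0.16, 2.42], [-1.27, 4.41], [0.06, 2.06], [-2.6, 2.6]. Speed limits (rad/s): [2.22, 2.22, 2.79, 2.79, 3.14, 3.14, 3.14].

INTERFACE

Orientations are given as a unit quaternion [x, y, z, w].
In Python, from workcell import sensors, imaging, order, spotter gives the robot as it stands. The module is installed in compiled form; this text tells all that it offers.
- The arm moves only by the shell command python3 -m inch 'ROWS' [FORCE]. ROWS is JSON, a list that holds one entry, the list of rows, each a list of 7 numbers: the shift along the tool's x, y, z in m, then the turn, a rotation vector about the tool's x, y, z in rad, then the closure, from -1 (fully open) to 1 (shut). In form: [[[x, y, z, ax, ay, az, hand], ...]]. A call has 1 to 10 rows; each row is the pose to reach, as a shift and turn from the pose commanded when the call began, along the tool's axes at that moment; what a row does not reach only later rows make up. A row lasts 1/10 s, in which the tool goes at most 50 mm and 8.59 degrees, less where a joint would pass 70% of its speed; a pose out of reach is approached as far as the arm can. A call with a gripper value outside its range is refused whole. The fingers move at their own pace and stop on an object; FORCE is the grip in N (left out, the last holds). Time passes only in rows, so rows that repeat a pose let the fingers close. It gives the time, the measured TCP pose, the force, the opening and the grip force at its end, in the units of the state.
- sensors.get_obs(): the state, without advancing time (a new reading comes with each control period).
- imaging.camera(name): name is "scene" or "top" or "wrist"; returns the picture (384x512x3 uint8, blue, green, red); there is no depth.
- imaging.calibration(name): a dict with "mtx" (3x3 intrinsics, pixels), "R" (3x3) and "t" (3): a world point X has camera coordinates R X + t; the wrist camera has in their place "tool_from_camera" (4x4, takes a point from camera to tool coordinates, whose origin is the TCP and whose axes are the flange's). Camera axes: x right, y down, z forward; pixel columns grow to the right and rows downward; lengths in m; the calibration is good to about 2 mm. A picture is of the moment at which its call begins: read the wrist's pose just before it. calibration takes no time and is no camera call.
- order.hand_in(): hands the job in; it is judged then, once.
Trained networks look in the newest picture that a camera, given by its name, has taken for a name from the list of things; names that differ only in an ending like _2 or _b are one class to them, and where a whole thing is asked for, a point or a joint stands for the part that bears it (a point fixed in the world has none). Each returns a list of dicts, best first, with "conf" (0 to 1); they miss things now and then, are a little off and sometimes report something else, mostly with a low value. They report only what shows in the picture. A call takes as long as a camera call. They do not tell look-alikes from the thing itself.
- spotter.look_for(label, camera): "pixel" ([column, row] in pixels, amid what is visible of it).
The state is a dict: "clock": time; "joint_pos": joint angles; "joint_velocities": joint speeds; "tau": joint torques, N m; "position": TCP position; "ee_rot": TCP orientation; "ft_force": force on the tool from outside, world axes, zero at the start; "torque": the same for the moment, N m; "grip_width": opening from 0.0 (shut) to 1.0 (fully open); "grasp_force": force on a finger pad.
Only numpy, scipy, OpenCV 4.12 (cv2) and the standard library are available. Lean on these libraries where they do the work, as an engineer would, in place of code of your own. Each camera call takes 0.05 s, during which the arm holds its last target. There are 200 camera calls.

## Working session

There is one attempt and no reset: what is moved stays moved. The work goes in short steps, Python scripts to look and compute and a shell command to move; the robot and the scene stay as the last step left them, time stands still between calls to the robot, and variables do not carry over. Pictures are saved under pics/ and viewed, at most 10 in all, crops included, and the job is handed in when it is done.

```bash
mkdir -p pics; cat > h.py <<'E'
import numpy as np, cv2
from workcell import sensors, imaging, order, spotter
from scipy.spatial.transform import Rotation as R
def cam(name):
    o=sensors.get_obs(); im=imaging.camera(name); c=imaging.calibration(name)
    K=np.array(c["mtx"])
    if name=="wrist":
        T=np.array(c["tool_from_camera"]); Rt=R.from_quat(o["ee_rot"]).as_matrix()
        Rw=Rt@T[:3,:3]; p=Rt@T[:3,3]+np.array(o["position"])
    else:
        Rw=np.array(c["R"]).T; p=-Rw@np.array(c["t"])
    return im,K,Rw,p
def ray(px,K,Rw,p,z):
    d=Rw@np.linalg.solve(K,[px[0],px[1],1]); return p+d*(z-p[2])/d[2]
def proj(X,K,Rw,p):
    c=Rw.T@(np.array(X)-p); return (K@c/c[2])[:2]
E
python3 - <<'E'
from h import *
ims=[]
o=sensors.get_obs();print(o)
for n in("scene","top"):
    im,K,Rw,p=cam(n); cv2.imwrite(f"pics/{n}0.png",im); print(n,p.round(3))
    for l,z in(("cap_center",.279),("neck_rim",.264),("machine",.2),("cup_a",.264),("gap_a",.262)):
        for d in spotter.look_for(l,n)[:5]: print(l,np.round(d["pixel"]),round(d["conf"],2),ray(d["pixel"],K,Rw,p,z).round(3))
E
```

```text
{'clock': 0.0, 'joint_pos': array([-1.21060888,  0.33288269, -0.06472036,  1.46092224,  0.02161473,
        1.34991022, -0.08847583]), 'joint_velocities': array([ 0.0004023 , -0.00032607,  0.00105432,  0.00230584, -0.00034169,
        0.00045253, -0.0015381 ]), 'tau': array([ 8.17251166e-04, -6.25449228e+01,  4.96007153e-02, -3.91618896e+01,
        1.61573128e-02,  9.83608566e-03,  1.69323363e-05]), 'position': array([0.23330966, 0.57944631, 0.24751833]), 'ee_rot': array([ 1.90194299e-01,  9.81746210e-01, -7.06161777e-04, -9.93958754e-05]), 'ft_force': array([-0.28331926,  0.02812935, -0.24934143]), 'torque': array([-0.02618213, -0.01755383,  0.05995611]), 'grasp_force': 0.0, 'grip_width': 0.9968397924506647}
scene [0.929 0.515 0.804]
cap_center [198. 270.] 0.89 [0.796 0.188 0.279]
cap_center [359. 232.] 0.68 [0.53  0.294 0.279]
cap_center [291. 163.] 0.64 [0.504 0.083 0.279]
cap_center [218. 182.] 0.48 [0.656 0.036 0.279]
cap_center [280. 229.] 0.24 [0.636 0.204 0.279]
neck_rim [277. 229.] 0.83 [0.632 0.191 0.264]
machine [280. 231.] 0.71 [0.595 0.161 0.2  ]
cup_a [277. 206.] 0.84 [0.597 0.149 0.264]
cup_a [240. 189.] 0.69 [0.625 0.067 0.264]
gap_a [276. 231.] 0.93 [0.635 0.193 0.262]
top [ 0.342 -0.006  1.37 ]
cap_center [186. 286.] 0.74 [0.334 0.15  0.279]
cap_center [322. 221.] 0.74 [ 0.475 -0.145  0.279]
cap_center [293. 245.] 0.71 [ 0.422 -0.08   0.279]
cap_center [218. 208.] 0.59 [0.503 0.084 0.279]
cap_center [246. 142.] 0.5 [0.654 0.024 0.279]
neck_rim [232. 217.] 0.89 [0.485 0.055 0.264]
machine [230. 213.] 0.62 [0.503 0.063 0.2  ]
cup_a [226. 152.] 0.71 [0.633 0.07  0.264]
cup_a [186. 167.] 0.64 [0.599 0.159 0.264]
gap_a [231. 211.] 0.94 [0.497 0.056 0.262]
```

View pics/scene0.png

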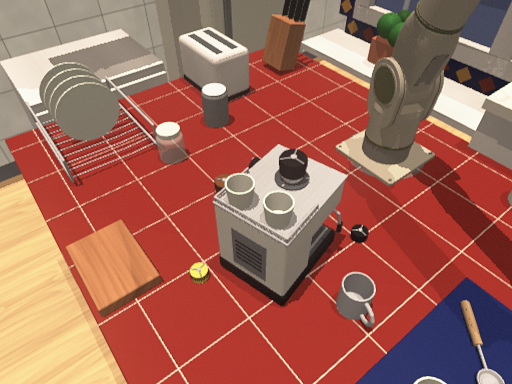

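View pics/top0.png

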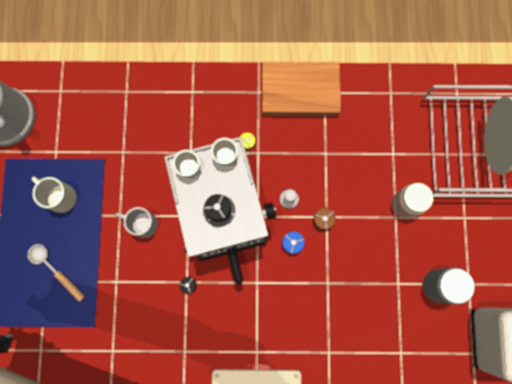

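The scene shows the machine at about (280,225). There is a black cap on its neck at scene (292,163) / top (218,208), and both cups stand at the rear.

Candidates in the top view:
- yellow (248,141)
- brown (325,219)
- blue (293,243)
- small black (188,285), on the table
- black (218,208), on the neck

The one meant is the larger black one on the neck, about (0.503, 0.084). I'll confirm it from above with the wrist camera.

```bash
python3 -c "
from h import *
print(imaging.calibration('wrist'))"
python3 -m inch '[[[0,0,-0.05,0,0,0,-1],[0,0,-0.1,0,0,0,-1],[0,0,-0.15,0,0,0,-1],[-0.035,-0.03,-0.17,0,0,0.08,-1],[-0.07,-0.06,-0.17,0,0,0.16,-1],[-0.105,-0.09,-0.17,0,0,0.25,-1],[-0.14,-0.12,-0.17,0,0,0.33,-1],[-0.175,-0.145,-0.17,0,0,0.41,-1],[-0.21,-0.175,-0.17,0,0,0.5,-1],[-0.21,-0.175,-0.17,0,0,0.5,-1]]]'
```

```text
{'mtx': array([[279.02639202,   0.        , 256.22504834],
       [  0.        , 279.02639202, 189.40392664],
       [  0.        ,   0.        ,   1.        ]]), 'tool_from_camera': array([[-8.53151467e-04, -9.51514916e-01, -3.07601426e-01,
         7.89933694e-02],
       [ 9.99999632e-01, -7.83497670e-04, -3.49938017e-04,
        -1.44985817e-03],
       [ 9.19662415e-05, -3.07601612e-01,  9.51515234e-01,
        -1.25360178e-01],
       [ 0.00000000e+00,  0.00000000e+00,  0.00000000e+00,
         1.00000000e+00]])}
clock: 1.6
position: [0.3667, 0.3333, 0.4195]
ee_rot: [0.433, 0.901, 0.001, 0.001]
ft_force: [-0.4, 0.5, 0.7]
grip_width: 0.991
grasp_force: 0.0
```

```bash
python3 -c "
from h import *
o=sensors.get_obs();print(R.from_quat(o['ee_rot']).inv().apply(np.array([.503,.084,.41])-o['position']),o['joint_pos'].round(2))"
```

```text
[-0.27975688 -0.04951115  0.00968086] [-0.97  0.    0.14  1.49  0.    1.65 -0.15]
```

```bash

python3 -m inch '[[[-0.04,-0.007,0,0,0,0.08,-1],[-0.08,-0.014,0,0,0,0.16,-1],[-0.12,-0.021,0,0,0,0.24,-1],[-0.16,-0.028,0,0,0,0.32,-1],[-0.2,-0.035,0,0,0,0.4,-1],[-0.24,-0.042,0,0,0,0.48,-1],[-0.28,-0.05,0,0,0,0.52,-1],[-0.28,-0.05,0,0,0,0.52,-1]]]'
python3 - <<'E'
from h import *
print(sensors.get_obs()['joint_pos'].round(2))
im,K,Rw,p=cam("wrist"); print(p)
for l,z in(("cap_center",.279),("neck_rim",.264),("cap_mark",.279),("gap_a",.262),("gap_a",.242),("cup_a",.264)):
    for d in spotter.look_for(l,"wrist")[:5]: print(l,np.round(d["pixel"]),round(d["conf"],2),ray(d["pixel"],K,Rw,p,z).round(4))
c=proj([.503,.084,.29],K,Rw,p); print(c)
x,y=np.clip(c-[100,75],0,[312,234]).astype(int); print(x,y)
cv2.imwrite("pics/w1.png",cv2.resize(im[y:y+150,x:x+200],None,fx=4,fy=4,interpolation=2))
E
```

```text
clock: 2.4
position: [0.5037, 0.0855, 0.4185]
ee_rot: [0.649, 0.761, -0.0, 0.001]
ft_force: [-0.2, -0.0, 0.2]
grip_width: 0.996
grasp_force: 0.0
[-0.68  0.03  0.44  1.47 -0.01  1.65 -0.09]
[0.49042125 0.16218172 0.54374997]
cap_center [238. 269.] 0.96 [ 0.4991 -0.0171  0.279 ]
cap_center [258. 184.] 0.6 [0.5051 0.0834 0.279 ]
neck_rim [280. 151.] 0.81 [0.5228 0.1162 0.264 ]
cap_mark [257. 181.] 0.62 [0.5036 0.0857 0.279 ]
cap_mark [241. 265.] 0.58 [ 0.501  -0.0116  0.279 ]
gap_a [280. 153.] 0.94 [0.5233 0.114  0.262 ]
gap_a [280. 153.] 0.94 [0.5257 0.1105 0.242 ]
cup_a [372. 210.] 0.8 [0.632  0.0693 0.264 ]
cup_a [374. 123.] 0.69 [0.6086 0.1581 0.264 ]
[256.09576463 186.13005168]
156 111
```

View pics/w1.png

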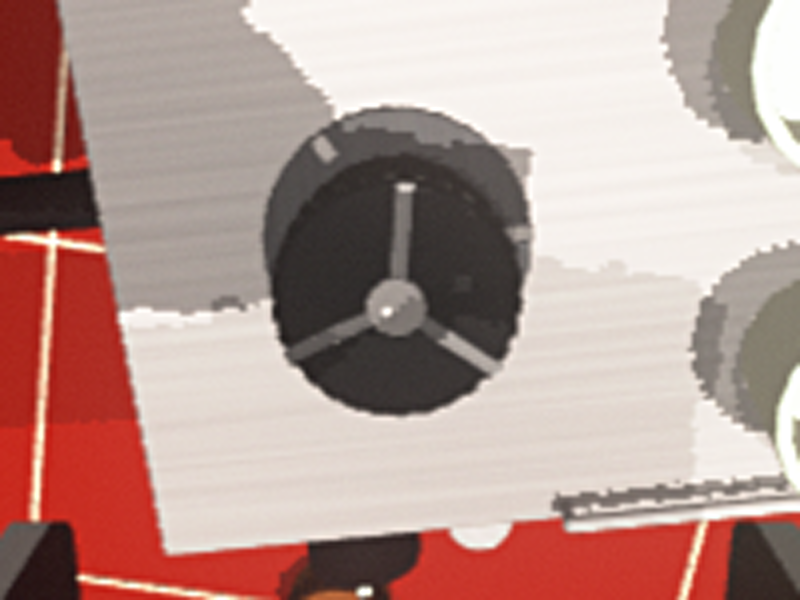

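```bash
python3 - <<'E'
from h import *
im,K,Rw,p=cam("wrist")
f=lambda x,y,z:ray((156+x/4,111+y/4),K,Rw,p,z)[:2]
c=f(397,307,.301);print(c)
for a in((404,187),(290,355),(497,368)):
    v=f(*a,.299)-c;print(np.hypot(*v).round(4),np.degrees(np.arctan2(v[1],v[0])).round(1))
print("studs")
for a in((326,150),(520,233)):
    v=f(*a,.244)-c;print(np.hypot(*v).round(4),np.degrees(np.arctan2(v[1],v[0])).round(1))
v=f(166,553,.238)-f(60,0,.238);print("front edge yaw",np.degrees(np.arctan2(v[1],v[0]))+90)
o=sensors.get_obs();print(R.from_quat(o['ee_rot']).inv().apply(np.r_[c,.285]-o['position']),R.from_quat(o['ee_rot']).as_matrix().round(2))
E
```

```text
[0.49975844 0.09262869]
0.0274 96.4
0.0279 -143.9
0.0281 -24.0
studs
0.0326 135.9
0.0339 15.4
front edge yaw 15.708413441308537
[ 0.00101981 -0.00187519  0.13330639] [[-0.17  0.99  0.  ]
 [ 0.99  0.17  0.  ]
 [ 0.    0.   -1.  ]]
```

```bash
python3 - <<'E'
from h import *
im,K,Rw,p=cam("wrist");o=sensors.get_obs();print(p,o['position'],o['joint_velocities'].round(3),o['clock'],o['joint_pos'].round(2))
print((R.from_quat(o['ee_rot'])).as_euler('ZYX'))
E
```

```text
[0.48772905 0.16827715 0.54368231] [0.5018323  0.09169563 0.41835603] [ 0.004  0.     0.005 -0.002  0.002  0.001  0.   ] 2.85 [-0.69  0.03  0.43  1.47 -0.01  1.65 -0.09]
[ 1.74030591e+00 -1.96930185e-04  3.14146894e+00]
```

The close-up shows the large black cap on the neck, with its stud at picture (255,188) and ridges at −24°, 96° and −144° in world. The collar studs are at 15.5° (gap_a, along the machine's rear) and 136°. The turn back needed is therefore about 39.5°, inside the stated 26–69°. This is the larger black cap, so I'm going down to grip it.

```bash

python3 -m inch '[[[-0.003,0,0.03,0,0,0,-1],[-0.005,0,0.06,0,0,0,-1],[-0.005,0,0.085,0,0,0,-1],[-0.005,0,0.105,0,0,0,-1],[-0.005,0,0.12,0,0,0,-1],[-0.005,0,0.13,0,0,0,-1],[-0.005,0,0.136,0,0,0,-1],[-0.005,0,0.136,0,0,0,-1],[-0.005,0,0.136,0,0,0,-1],[-0.005,0,0.136,0,0,0,-1]]]'
python3 - <<'E'
from h import *
im,K,Rw,p=cam("wrist");o=sensors.get_obs();print(o['position'],o['ft_force'],o['joint_velocities'].round(3))
cv2.imwrite("pics/w2.png",im)
E
```

```text
clock: 3.85
position: [0.5032, 0.0861, 0.2831]
ee_rot: [0.645, 0.764, 0.001, 0.0]
ft_force: [-0.5, -0.5, -0.3]
grip_width: 1.002
grasp_force: 0.0
[0.5031933  0.08610135 0.28295607] [-0.85917473 -0.02895131  0.89745971] [-0.002 -0.001 -0.001  0.001 -0.    -0.001  0.001]
```

View pics/w2.png

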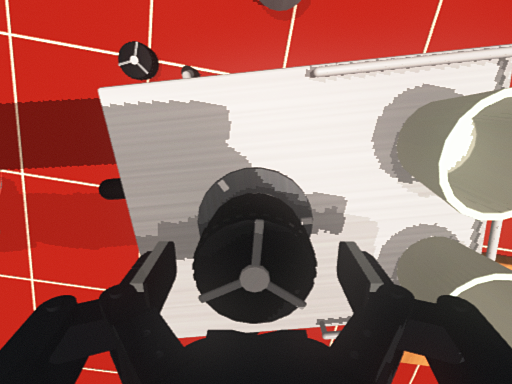

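The view shows the cap centred between the open fingers (about (255,265)), with the pads straddling the fluted part. I'll grip it gently.

```bash

python3 -m inch '[[[0,0,0,0,0,0,0.2],[0,0,0,0,0,0,0.2],[0,0,0,0,0,0,0.2],[0,0,0,0,0,0,0.2],[0,0,0,0,0,0,0.2],[0,0,0,0,0,0,0.2]]]' 25
```

```text
clock: 4.5
position: [0.503, 0.086, 0.2826]
ee_rot: [0.645, 0.764, 0.0, 0.0]
ft_force: [-0.9, -0.2, 4.0]
grip_width: 0.672
grasp_force: 26.6
```

```bash

python3 -m inch '[[[0,0,0,0,0,-0.08,0.2],[0,0,0,0,0,-0.16,0.2],[0,0,0,0,0,-0.24,0.2],[0,0,0,0,0,-0.32,0.2],[0,0,0,0,0,-0.4,0.2],[0,0,0,0,0,-0.48,0.2],[0,0,0,0,0,-0.56,0.2],[0,0,0,0,0,-0.63,0.2],[0,0,0,0,0,-0.69,0.2],[0,0,0,0,0,-0.69,0.2]]]' 25
python3 -m inch '[[[0,0,0,0,0,0,0.2],[0,0,0,0,0,0,0.2]]]' 25
python3 - <<'E'
from h import *
im,K,Rw,p=cam("wrist");o=sensors.get_obs();print(o['position'],o['ft_force'],o['torque'],R.from_quat(o['ee_rot']).as_euler('ZYX'),o['joint_pos'].round(2))
cv2.imwrite("pics/w3.png",im)
E
```

```text
clock: 5.5
position: [0.5026, 0.086, 0.2817]
ee_rot: [0.348, 0.937, -0.0, -0.0]
ft_force: [-0.6, -0.4, -2.1]
grip_width: 0.669
grasp_force: 27.0
clock: 5.7
position: [0.5028, 0.086, 0.2821]
ee_rot: [0.35, 0.937, -0.0, -0.0]
ft_force: [-1.2, -0.4, -0.8]
grip_width: 0.676
grasp_force: 27.0
[0.50283702 0.08602412 0.28214423] [ 0.20929289  0.88761272 -1.98472198] [-0.00115506  0.0026426  -0.08693307] [ 2.42771603e+00 -1.35366129e-04 -3.14145462e+00] [-0.66  0.05  0.41  1.73 -0.02  1.37  0.62]
```

View pics/w3.png

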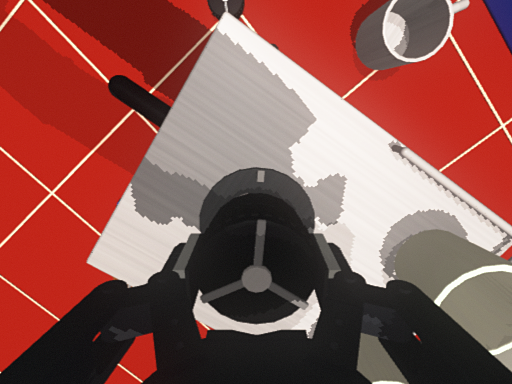

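The ridge at (261,240) now lines up with the collar stud at (261,175), so I'll ease the grip and let the cap drop.

```bash

python3 -m inch '[[[0,0,0,0,0,0,-0.7],[0,0,0,0,0,0,-0.7],[0,0,0,0,0,0,-0.7],[0,0,0,0,0,0,-0.7],[0,0,0,0,0,0,-0.7]]]' 25
python3 - <<'E'
from h import *
im,K,Rw,p=cam("wrist");
cv2.imwrite("pics/w4.png",im)
E
```

```text
clock: 6.25
position: [0.5029, 0.0861, 0.2823]
ee_rot: [0.349, 0.937, 0.0, 0.0]
ft_force: [1.6, -0.5, 1.3]
grip_width: 0.85
grasp_force: 0.0
```

View pics/w4.png

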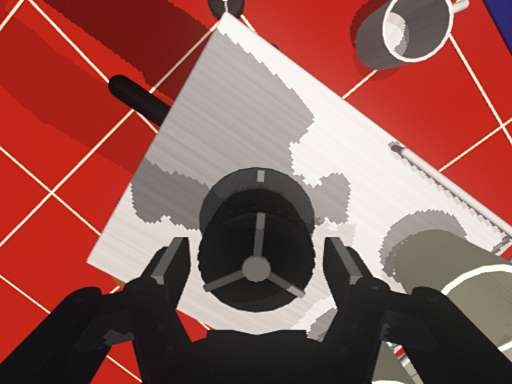

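```bash
python3 - <<'E'
from h import *
im,K,Rw,p=cam("wrist")
for z in(.301,.293):
  print(z,proj([.5025,.0863,z],K,Rw,p))
o=sensors.get_obs();print(R.from_quat(o['ee_rot']).inv().apply(np.array([.5025,.0863,.274])-o['position']))
for s in ("w3","w4"):
  print(s)
  g=cv2.imread(f"pics/{s}.png")
  m=(g.max(2)<70).astype(np.uint8)
  print(np.flatnonzero(m[272])[[0,-1]],[int(v) for v in np.flatnonzero(np.diff(m[255,180:340].astype(int)))+180])
E
```

```text
0.301 [259.3934037  281.49930505]
0.293 [259.2098457  271.07805467]
[ 4.78327952e-04 -5.48212894e-05  8.32997689e-03]
w3
[159 353] [190, 254, 261, 322, 333]
w4
[143 369] [189, 197, 253, 260, 314, 323, 338]
```

The cap's stud moved up 11 px, as an 8 mm drop predicts, so the cap has dropped in. I'll follow it down, re-grip and screw clockwise.

```bash

python3 -m inch '[[[0,0,0.004,0,0,0,-0.7],[0,0,0.008,0,0,0,-0.7],[0,0,0.008,0,0,0,-0.7],[0,0,0.008,0,0,0,0.2],[0,0,0.008,0,0,0,0.2],[0,0,0.008,0,0,0,0.2],[0,0,0.008,0,0,0,0.2],[0,0,0.008,0,0,0,0.2]]]' 30
python3 -m inch '[[[0,0,0,0,0,0.08,0.2],[0,0,0,0,0,0.16,0.2],[0,0,0.0002,0,0,0.25,0.2],[0,0,0.0005,0,0,0.34,0.2],[0,0,0.0009,0,0,0.43,0.2],[0,0,0.0012,0,0,0.52,0.2],[0,0,0.0015,0,0,0.61,0.2],[0,0,0.0019,0,0,0.7,0.2],[0,0,0.0022,0,0,0.79,0.2],[0,0,0.0024,0,0,0.85,0.2]]]' 30
python3 -c "
from h import *
o=sensors.get_obs();print(o['torque'],R.from_quat(o['ee_rot']).as_euler('ZYX'))"
```

```text
clock: 7.15
position: [0.5029, 0.0861, 0.2744]
ee_rot: [0.349, 0.937, 0.0, 0.0]
ft_force: [-0.7, 0.4, 0.2]
grip_width: 0.672
grasp_force: 31.9
clock: 8.15
position: [0.503, 0.0858, 0.272]
ee_rot: [0.706, 0.709, 0.0, 0.0]
ft_force: [1.2, -1.0, 0.9]
grip_width: 0.672
grasp_force: 32.0
[-0.15964984 -0.05991266  0.09951364] [1.57504924e+00 1.02465954e-04 3.14131078e+00]
```

```bash

python3 -m inch '[[[0,0,0.0003,0,0,0.09,0.2],[0,0,0.0007,0,0,0.18,0.2],[0,0,0.001,0,0,0.27,0.2],[0,0,0.0014,0,0,0.36,0.2],[0,0,0.0016,0,0,0.45,0.2],[0,0,0.0016,0,0,0.54,0.2],[0,0,0.0016,0,0,0.63,0.2],[0,0,0.0016,0,0,0.69,0.2],[0,0,0.0016,0,0,0.73,0.2],[0,0,0.0016,0,0,0.73,0.2]]]' 30
python3 -c "
from h import *
o=sensors.get_obs();print(o['torque'],R.from_quat(o['ee_rot']).as_euler('ZYX'))"
python3 -m inch '[[[0,0,0,0,0,0.03,0.2],[0,0,0,0,0,0.06,0.2],[0,0,0,0,0,0.09,0.2],[0,0,0,0,0,0.09,0.2]]]' 30
python3 - <<'E'
from h import *
o=sensors.get_obs();print(o['torque'],R.from_quat(o['ee_rot']).as_euler('ZYX'),o['joint_pos'].round(2))
E
```

```text
clock: 9.15
position: [0.5028, 0.0861, 0.2703]
ee_rot: [0.911, 0.412, -0.0, -0.0]
ft_force: [-1.1, 0.2, 1.4]
grip_width: 0.672
grasp_force: 32.0
[ 0.07886286  0.22725712 -0.0060657 ] [ 8.48285064e-01 -3.05652608e-05 -3.14131919e+00]
clock: 9.55
position: [0.502, 0.0863, 0.2704]
ee_rot: [0.929, 0.37, -0.001, -0.0]
ft_force: [-8.2, 0.1, 6.4]
grip_width: 0.672
grasp_force: 32.6
[0.11450973 1.94551592 0.76465819] [ 7.58132459e-01  1.42869953e-03 -3.14011941e+00] [-0.7   0.05  0.46  1.75 -0.03  1.35 -1.05]
```

The torque rose to about 0.8 N m at about 95°, so the stop is reached. Now I'll let go, rise and check.

```bash

python3 -m inch '[[[0,0,0,0,0,-0.01,-1],[0,0,0,0,0,-0.01,-1],[0,0,0,0,0,-0.01,-1],[0,0,0,0,0,-0.01,-1],[0,0,-0.02,0,0,-0.01,-1],[0,0,-0.05,0,0,-0.01,-1],[0,0,-0.09,0,0,-0.01,-1],[0,0,-0.12,0,0,-0.01,-1],[0,0,-0.13,0,0,-0.01,-1],[0,0,-0.13,0,0,-0.01,-1]]]'
python3 -m inch '[[[0,0,0,0,0,0,-1],[0,0,0,0,0,0,-1]]]'
python3 - <<'E'
from h import *
im,K,Rw,p=cam("wrist"); cv2.imwrite("pics/w5.png",im)
for z in(.301,.293,.289):print(z,proj([.5025,.0863,z],K,Rw,p))
E
```

```text
clock: 10.55
position: [0.5034, 0.086, 0.4013]
ee_rot: [0.927, 0.375, 0.001, 0.0]
ft_force: [-0.3, -0.3, -0.1]
grip_width: 0.996
grasp_force: 0.0
clock: 10.75
position: [0.5025, 0.086, 0.3988]
ee_rot: [0.927, 0.375, -0.001, -0.0]
ft_force: [0.1, 1.4, -0.5]
grip_width: 1.004
grasp_force: 0.0
0.301 [255.6055784  194.88915038]
0.293 [255.63112401 191.8831431 ]
0.289 [255.64330772 190.44946087]
```

View pics/w5.png

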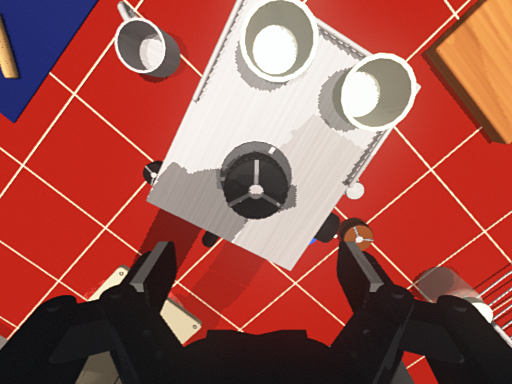

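```bash
python3 - <<'E'
from h import *
im,K,Rw,p=cam("wrist")
c=ray((256,190),K,Rw,p,.289)[:2]
for px,z in(((256.5,160),.287),((273,150),.244)):
    v=ray(px,K,Rw,p,z)[:2]-c;print(np.hypot(*v),np.degrees(np.arctan2(v[1],v[0])))
E
```

```text
0.026629267717720635 43.060436817366806
0.03260170692438318 12.353883537187023
```

The cap sits low and centred at (256,190). Its ridge is about 90° clockwise past the gap, which is at the stop, and both cups stand undisturbed.

```bash
python3 -c "
from h import *
print(order.hand_in())"
```

```text
the job is handed in; nothing more can be done
None
```

The cap was turned back about 39° until it dropped into the thread, then screwed clockwise to the stop (about 0.8 N m felt there) and released; both cups still stand where they were, and the job was handed in at about 11 s on the robot's clock, with no verdict returned.

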